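Turn the leaf of a nail-shade swatch book

ROBOT

A 6-joint arm with a two-finger parallel gripper is mounted at the origin on a cart in front of the work surface, level with it; the furniture and walls round the work are solid. World frame = base frame: x ahead of the robot, y to its left, z up, the work surface at z = 0. Lengths are in m, angles in rad, forces in N, time in s.
With the tool pointing down it reaches from about 0.35 to 0.975 m from the base axis. Payload 4.9 kg.
Tool frame: the origin (TCP) lies midway between the tips of the shut fingers; the grasp point (between the pads) lies 19 mm behind it; y points along the fingers, z is the direction in which the jaws open and shut, and the axes are right-handed (so a half turn about y gives the same grasp; the last joint's range is limited). The gripper opens to 85 mm and grips with 20 to 120 N. Pads are 22 mm wide; open, the fingers measure 114 mm over their backs; the gripper's body (76 mm by 85 mm) begins 54 mm behind the grasp point. The pads swing forward as they close: fully open they stand 13 mm farther back than shut.
Start: joints at [-1.417, 0.053, 1.613, -0, 1.476, -0.119], TCP at [0.168, -0.602, 0.231] pointing down, gripper open.
Joint ranges: [-3.01, 3.01], [-1.01, 2.22], [0.06, 2.58], [-1.02, 4.17], [0.09, 2.62], [-3.14, 3.14]. Speed limits (rad/s): [2.57, 2.57, 3.14, 3.14, 3.14, 3.14].

INTERFACE

Orientations are given as a unit quaternion [w, x, y, z].
In Python, from plant import * gives the robot as it stands.
- The arm moves only by the shell command python3 -m crank 'ROWS'. ROWS is JSON, a list that holds one entry, the list of rows, each a list of 5 numbers: the gripper command: -1 is shut, 1 is fully open, values between are in proportion, then the shift along the tool's x, y, z in cm, then the turn about the tool's y in degrees. In form: [[[jaw, dx, dy, dz, twist], ...]]. A call has 1 to 8 rows; each row shifts and turns the commanded pose from where the row before left it, along the tool's axes as they then stand; what a row does not reach is not made up. A row lasts 1/8 s, in which the tool goes at most 62.5 mm and 10.7 degrees, less where a joint would pass 70% of its speed; a pose out of reach is approached as far as the arm can. A call with a gripper value outside its range is refused whole. The fingers move at their own pace and stop on an object; the grip force is fixed at half the most. Time passes only in rows, so rows that do not move let the fingers close. It gives the time, the measured TCP pose, the force and the opening at its end, in the units of the state.
- state(): the state, without advancing time (a new reading comes with each control period).
- grab_frame(name): name is "side" or "top"; returns a dict with "frame" (400x640x3 uint8, red, green, blue), "fx", "fy", "cx", "cy" (pixels), "pose" (4x4, takes a point from camera to world coordinates). Camera axes: x right, y up, looking along -z (the intrinsics and any distortion apply to the point x, -y, -z); pixel columns grow to the right and rows downward; lengths in m; the calibration is good to about 2 mm. A picture is of the moment at which its call begins. There is no depth.
- job_done(): hands the job in, once; it reports no verdict.
The state is a dict: "time": time; "joint_pos": joint angles; "joint_vel": joint speeds; "joint_efforts": joint torques, N m; "tool_pos": TCP position; "tool_rot": TCP orientation; "contact_force": force on the tool from outside, world axes, zero at the start; "ft_torque": the same for the moment, N m; "gripper_width": opening from 0.0 (shut) to 1.0 (fully open).
Only numpy, scipy, OpenCV 4.12 (cv2) and the standard library are available. Lean on these libraries where they do the work, as an engineer would, in place of code of your own. Each camera call takes 0.05 s, during which the arm holds its last target.

TASK

Turn the leaf of the nail-shade swatch book on the counter: with a fingertip, push it up from under its red thumb tab, over the spine, and press it down until it lies flat on the other side. Only push, gently - do not pinch the leaf, let it slam, lift or shove the book, or disturb the things around it - then take the hand away.

Things in the scene. Friction and masses are not known exactly. Their poses are not given: they have to be found in the camera images.
- book: Weighted stand of the swatch book, 2.2 kg, loose on the counter; not to be lifted or shoved. Origin: centre of its underside, z up, x along the spine (away from the robot at yaw 0), y across it. A black foot 130 x 130 mm, 34 mm high, carries a grey board 154 (x) x 206 (y) mm, top 48 mm above the counter, overhanging the foot by 38 mm at either side. White pages with coloured chips lie on it.
- spine (a point): Midpoint of the hinge axis (the spine, a steel rod along the book's x), 55 mm above the counter. Axes as book.
- leaf (a joint): Angle of the leaf about the spine, rad. 0: level on the book's +y side (left seen from the robot); pi/2: upright; pi (its stop): level on the -y side, where it must go. Starts at 0.1 to 0.45. The hinge is stiff (0.13 N m friction, leaf weight at most 0.09 N m): the leaf stays where it is left and must be pushed all the way; 1 to 2 N at the tab moves it.
- tab (a point): Centre of the leaf's red thumb tab, 127 mm from the hinge axis. Turns with the leaf: y points outward from the spine, x along it, z out of the face that is on top at angle 0. The tab is 52 mm wide (x), 5 mm thick and ends 138 mm from the axis, 35 mm beyond the board's edge: below it is only the counter, 52 mm under the tab at angle 0, more when raised.
- leaf_mid (a point): Centre of the leaf, 60 mm from the hinge axis, axes as tab. The leaf is a rigid white plate, 0.11 kg, 5 mm thick, its mid-plane through the hinge axis, 138 mm along the spine, reaching 115 mm out from the axis (12 mm beyond the board), with coloured sample chips on both faces.
- polish: Bystander: small pink nail polish bottle with white cap, 31 x 31 x 79 mm, standing beyond the book. Origin at the centre of its underside, z up. Leave alone.
- dropper: Bystander: brown dropper bottle, 33 x 33 x 102 mm, standing beyond the book. Origin at the centre of its underside, z up. Leave alone.
- red_lighter: Bystander: red lighter lying flat, 81 x 25 x 12 mm, on the robot's side of the book. Origin at the middle of its underside. Leave alone.
- calc: Bystander: dark desk calculator lying flat, 118 x 76 x 14 mm, to the right of the book. Origin at the centre of its underside. Leave alone.

How it is judged:
On the way:
1. the leaf is pushed up past upright (value of joint leaf between 1.6 and 2.9 rad), for 0.05 s.
At the end, for the whole second after the job is handed in: The leaf lies at rest flat on the -y side (joint over 3.04 rad, within about 6 degrees of level), the book stands level within 40 mm of where it stood, and each bystander is within 20 mm of its place and has not tipped (value of joint leaf above 3.04 rad and velocity of joint leaf between -0.1 and 0.1 rad/s and distance of book from where it was at the start of the episode below 0.04 m and angle between book's own z axis and vertical below 0.05 rad and distance of each of polish, dropper, red_lighter, calc from where it was at the start of the episode below 0.02 m and angle between each of polish, dropper, red_lighter, calc's own z axis and vertical below 0.25 rad); the robot touches nothing.
It fails at once if the book is lifted, tipped or shoved more than 40 mm (height (world z) of book above 0.012 m or angle between book's own z axis and vertical above 0.15 rad or distance of book from where it was at the start of the episode above 0.04 m).
It fails at once if the leaf slams down (faster than 3 rad/s near its stop) (value of joint leaf above 2.8 rad and velocity of joint leaf above 3 rad/s).
It fails at once if the leaf is squeezed or pressed with more than 35 N (contact force between the fingers and leaf above 35 N).
It fails at once if a bystander is moved more than 20 mm or tipped (not (distance of each of polish, dropper, red_lighter, calc from where it was at the start of the episode below 0.02 m and angle between each of polish, dropper, red_lighter, calc's own z axis and vertical below 0.25 rad)).
It also fails if it takes over 40 s, if anything falls off the work surface, if the arm or the gripper's body presses on something with over 40 N, if the wrist force passes 120 N, or if a joint passes its speed limit or range.

## Working session

There is one attempt and no reset: what is moved stays moved. The work goes in short steps, Python scripts to look and compute and a shell command to move; the robot and the scene stay as the last step left them, time stands still between calls to the robot, and variables do not carry over. Pictures are saved under pics/ and viewed, and the job is handed in when it is done.

```bash
ls; mkdir -p pics; python3 - <<'E'
from plant import *
import cv2
s=state();print({k:s[k] for k in('time','tool_pos','tool_rot','gripper_width','contact_force')})
for n in("side","top"):
    g=grab_frame(n);cv2.imwrite(f"pics/{n}0.png",g["frame"][:,:,::-1]);print(n,g["fx"],g["fy"],g["cx"],g["cy"],g["pose"],[k for k in g])
E
```

```text
pics
{'time': 0.0, 'tool_pos': array([ 0.16829286, -0.60127611,  0.23006299]), 'tool_rot': array([ 0.09614671, -0.09617172,  0.70125984, -0.6998153 ]), 'gripper_width': 1.001212107957536, 'contact_force': array([ 0.04485165,  0.58332382, -0.54367946])}
side 420.9465677794887 420.9465677794887 320.05611038529435 202.9597625928067 [[-0.99869522  0.04341663 -0.02688579  0.52153789]
 [-0.04575264 -0.52685802  0.84872099  0.75175805]
 [ 0.02268361  0.84884369  0.52815702  0.54102569]
 [ 0.          0.          0.          1.        ]] ['frame', 'fx', 'fy', 'cx', 'cy', 'pose']
top 416.4745791094753 416.4745791094753 323.1632373098312 199.34434703285905 [[ 0.01013132  0.98962052 -0.14334777  0.40486736]
 [-0.99993668  0.01072867  0.00339476 -0.03271203]
 [ 0.00489746  0.1433043   0.98966656  1.0569197 ]
 [ 0.          0.          0.          1.        ]] ['frame', 'fx', 'fy', 'cx', 'cy', 'pose']
```

View pics/side0.png

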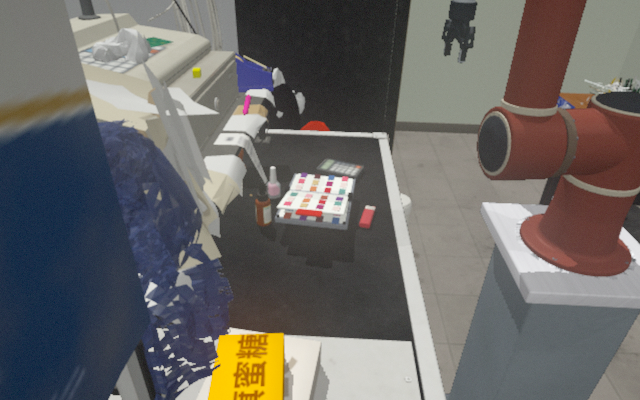

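View pics/top0.png

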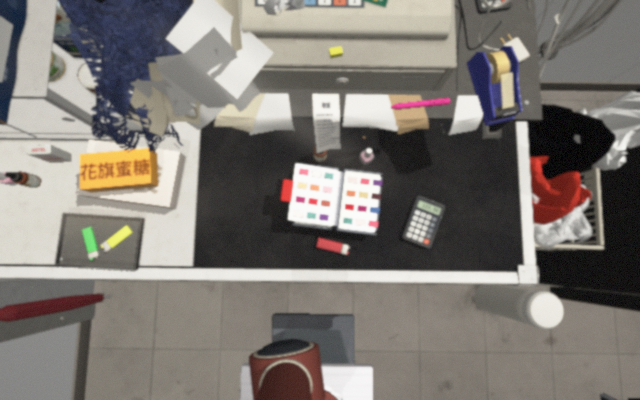

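Both views show the book near (335,200) in top and (315,200) in side, with the red tab at top (286,190) and side (309,212). The dropper and polish stand beyond it, the lighter is nearer the robot, and the calculator is to the right. I'll zoom in and measure.

```bash
cat > h.py <<'E'
import numpy as np,cv2
from plant import *
def ray(g,u,v):
    d=np.array([(u-g["cx"])/g["fx"],-(v-g["cy"])/g["fy"],-1.]);P=np.array(g["pose"]);d=P[:3,:3]@d
    return P[:3,3],d/np.linalg.norm(d)
def onz(g,u,v,z):
    o,d=ray(g,u,v);return o+d*(z-o[2])/d[2]
def tri(a,ua,b,ub):
    o1,d1=ray(a,*ua);o2,d2=ray(b,*ub)
    t=np.linalg.lstsq(np.c_[d1,-d2],o2-o1,rcond=None)[0]
    p,q=o1+t[0]*d1,o2+t[1]*d2;return (p+q)/2,np.linalg.norm(p-q)
def crop(g,x0,y0,w,h,k,fn):
    cv2.imwrite(fn,cv2.resize(g["frame"][y0:y0+h,x0:x0+w,::-1],None,fx=k,fy=k,interpolation=cv2.INTER_CUBIC))
def red(g,box):
    x0,y0,x1,y1=box
    f=g["frame"][y0:y1,x0:x1].astype(int)
    m=((f[...,0]>120)&(f[...,1]<90)&(f[...,2]<90)).astype(np.uint8)
    n,l,s,c=cv2.connectedComponentsWithStats(m)
    out=[]
    for i in range(1,n):
        if s[i,4]>15:
            r=cv2.minAreaRect(np.argwhere(l==i)[:,::-1].astype(np.float32))
            out.append((s[i,4],c[i]+[x0,y0],cv2.boxPoints(r)+[x0,y0]))
    return sorted(out,key=lambda t:-t[0])
E
python3 - <<'E'
from h import *
t=grab_frame("top");s=grab_frame("side")
crop(t,270,130,180,130,4,"pics/tc.png");crop(s,240,145,160,95,5,"pics/sc.png")
for g,b in((t,(275,150,450,265)),(s,(270,160,385,235))):
    for a in red(g,b)[:4]:print(a[0],a[1].round(1),a[2].round(1).tolist())
E
```

```text
207 [285.8 190. ] [[279.7, 200.5], [282.5, 178.2], [291.7, 179.3], [288.9, 201.6]]
186 [327.4 244.5] [[315.9, 246.5], [318.3, 236.8], [342.1, 242.8], [339.6, 252.4]]
131 [308.7 212.8] [[295.8, 214.4], [296.2, 209.1], [321.2, 211.0], [320.7, 216.4]]
58 [365.7 223.1] [[357.3, 222.0], [373.0, 213.0], [377.8, 221.4], [362.1, 230.4]]
18 [287.1 215.3] [[285.0, 213.0], [289.0, 213.0], [289.0, 217.0], [285.0, 217.0]]
```

View pics/tc.png

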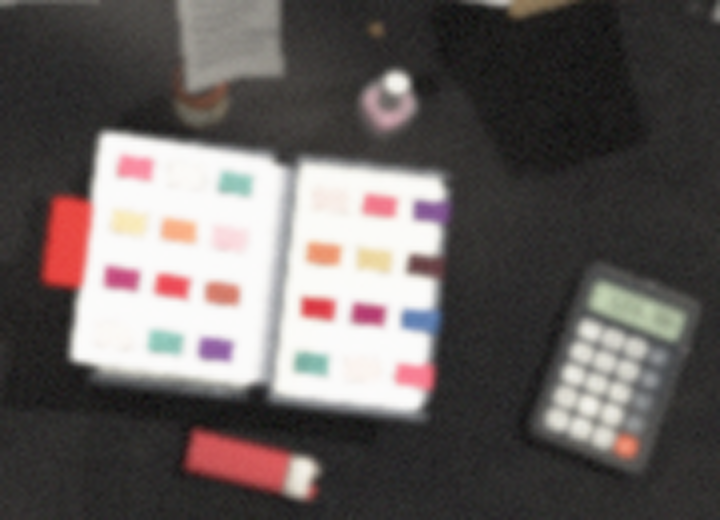

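View pics/sc.png

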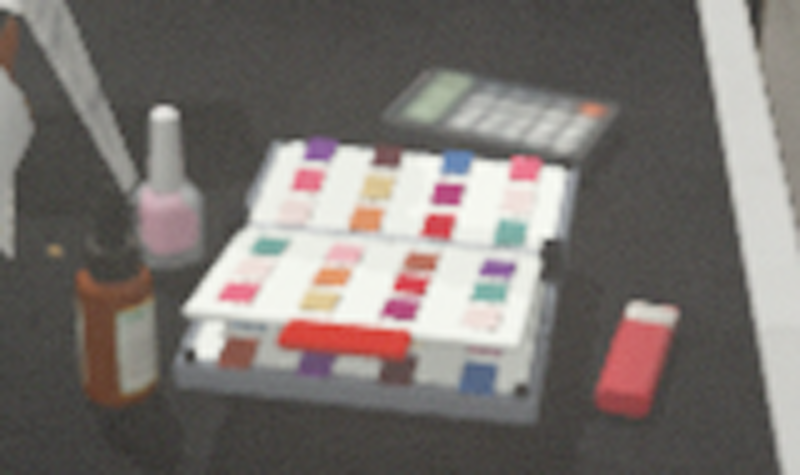

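```bash
python3 - <<'E'
from h import *
t=grab_frame("top");s=grab_frame("side")
for n,a,b in(("tabfar",(282.5,178.2),(295.8,214.4)),("tabnear",(279.7,200.5),(320.7,216.4)),("tabc",(285.8,190),(308.7,212.8)),("leaf far corner",(270+100/4,130+134/4),(240+186/5,145+312/5)),("leaf near c",(270+72/4,130+360/4),(240+524/5,145+344/5)),("spine near",(335.5,226.5),(349.8,194.5))):
    p,e=tri(t,a,s,b);print(n,p.round(4),round(e,4))
c=lambda x,y:(270+x/4,130+y/4)
for n,q,z in(("spine near",c(262,390),.055),("spine far",c(287,160),.055),("R far corner",c(446,176),.048),("R near corner",c(424,414),.048),("board left near",c(92,378),.048),("lighter",(327.4,244.5),.012),("calc",c(616,366),.014),("drop base",c(203,112),.02),("polish",c(384,112),.02)):
    print(n,onz(t,*q,z).round(4))
st=state();from scipy.spatial.transform import Rotation as R
q=st["tool_rot"];print(R.from_quat(q,scalar_first=True).as_matrix().round(3),st["tool_pos"])
E
```

```text
tabfar [0.5931 0.0612 0.0829] 0.0051
tabnear [0.5416 0.0665 0.0837] 0.0007
tabc [0.5666 0.0528 0.0821] 0.0018
leaf far corner [0.6321 0.0325 0.0785] 0.0015
leaf near c [0.4951 0.0463 0.0793] 0.0026
spine near [ 0.4825 -0.0663  0.058 ] 0.0031
spine near [ 0.4818 -0.0665  0.055 ]
spine far [ 0.6233 -0.0811  0.055 ]
R far corner [ 0.6159 -0.1797  0.048 ]
R near corner [ 0.4689 -0.1649  0.048 ]
board left near [0.4886 0.0364 0.048 ]
lighter [ 0.4425 -0.048   0.012 ]
calc [ 0.5024 -0.2903  0.014 ]
drop base [ 0.6616 -0.029   0.02  ]
polish [ 0.6629 -0.1446  0.02  ]
[[-0.963 -0.     0.269]
 [-0.269  0.001 -0.963]
 [-0.    -1.    -0.001]] [ 0.16835183 -0.60168341  0.230915  ]
```

The tab's outer edge is at about (0.567, 0.064, 0.083), so the leaf is at roughly 0.20 rad. The spine mid is at about (0.5525, -0.074), with the book yawed about -0.103. The plan is to shut the jaws, carry the fingers over to the +y side of the tab, and push up from its lower outer edge.

```bash
python3 -m crank '[[[-1,-3.5,0,-3.5,0],[-1,-4,0,-4,0],[-1,-4,0,-4,0],[-1,-4,0,-4,0],[-1,-4,0,-4,0],[-1,-4,0,-4,0],[-1,-4,0,-4,0],[-1,-4,0,-4,0]]]'
python3 -m crank '[[[-1,-4,0,-4,0],[-1,-4,0,-4,0],[-1,-4,0,-4,0],[-1,-4,0,-4,0],[-1,-4,0,-4,0],[-1,-4,0,-4,0],[-1,-3,0,-3,0],[-1,0,0,0,0]]]'
python3 -m crank '[[[-1,0,0,0,-10],[-1,0,0,0,-10],[-1,0,0,0,-10],[-1,0,0,0,-10],[-1,0,0,0,-10],[-1,0,0,0,-10],[-1,0,0,0,-8.5],[-1,0,0,0,0]]]'
```

```text
time: 1.3
tool_pos: [0.3875, -0.212, 0.2316]
tool_rot: [-0.096, 0.096, -0.7, 0.701]
contact_force: [0.2, -0.5, 0.4]
gripper_width: -0.002
time: 2.3
tool_pos: [0.5747, 0.1214, 0.2309]
tool_rot: [0.097, -0.098, 0.7, -0.7]
contact_force: [-0.5, 0.3, -0.3]
gripper_width: 0.0
time: 3.3
tool_pos: [0.5738, 0.1182, 0.2313]
tool_rot: [-0.473, 0.473, -0.526, 0.526]
contact_force: [-0.2, -0.3, -0.2]
gripper_width: -0.0
```

```bash
python3 -m crank '[[[-1,0,4,0,0],[-1,0,4,0,0],[-1,0,4,0,0],[-1,0,3,0,0],[-1,0,2,0,0],[-1,0,1,0,0],[-1,0,0,0,0]]]'
python3 - <<'E'
from h import *
from scipy.spatial.transform import Rotation as R
st=state();print(R.from_quat(st["tool_rot"],scalar_first=True).as_matrix().round(3),st["tool_pos"])
t=grab_frame("top");s=grab_frame("side")
crop(t,240,120,180,130,4,"pics/tc1.png");crop(s,240,115,160,120,5,"pics/sc1.png")
E
```

```text
time: 4.18
tool_pos: [0.5742, 0.119, 0.0513]
tool_rot: [0.473, -0.474, 0.525, -0.525]
contact_force: [0.4, -0.1, -0.1]
gripper_width: 0.001
[[-0.103 -0.     0.995]
 [-0.995 -0.    -0.103]
 [ 0.    -1.    -0.   ]] [0.57417921 0.11899828 0.05128537]
```

View pics/tc1.png

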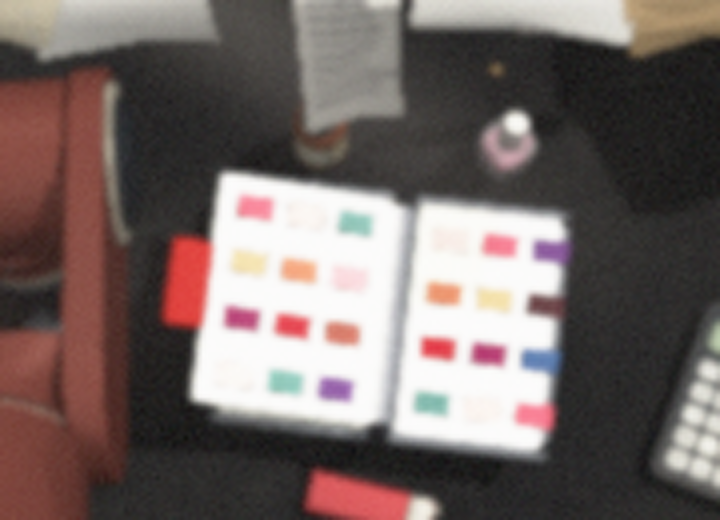

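View pics/sc1.png

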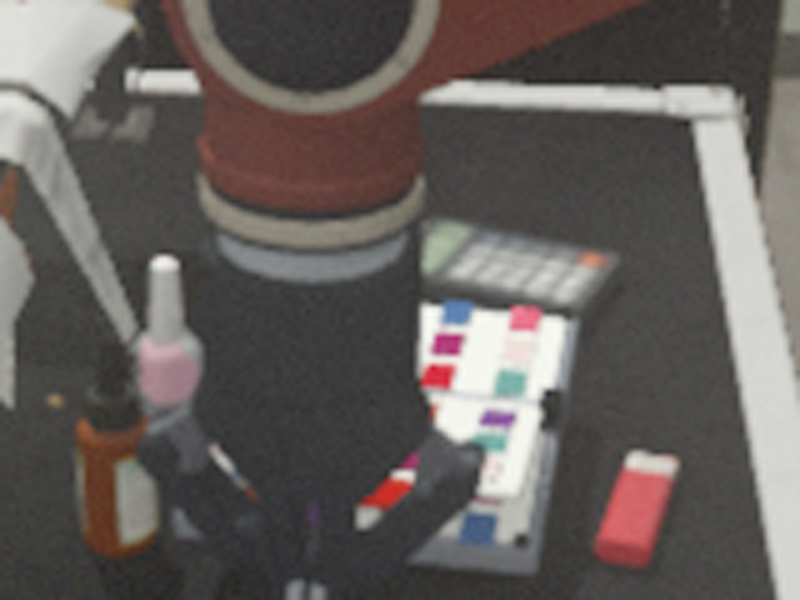

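```bash
python3 -m crank '[[[-1,2,0,0,0],[-1,1.5,0,0,0],[-1,0.5,0,0,0],[-1,0,0,0,0]]]'
python3 - <<'E'
import numpy as np
r=.138;t=.2;p=None
for th in np.arange(.2,1.65,.1):
    y=r*np.cos(th)+.0025*np.sin(th);z=.055+r*np.sin(th)-.0025*np.cos(th)
    if p: print(round(th,2),"in",round((p[0]-y)*100,2),"up",round((z-p[1])*100,2),"z",round(z,3))
    p=(y,z)
E
```

```text
time: 4.78
tool_pos: [0.5701, 0.0787, 0.0514]
tool_rot: [-0.474, 0.473, -0.525, 0.525]
contact_force: [0.4, 0.2, 0.1]
gripper_width: -0.001
0.3 in 0.32 up 1.34 z 0.093
0.4 in 0.45 up 1.3 z 0.106
0.5 in 0.58 up 1.25 z 0.119
0.6 in 0.7 up 1.19 z 0.131
0.7 in 0.81 up 1.11 z 0.142
0.8 in 0.92 up 1.03 z 0.152
0.9 in 1.02 up 0.93 z 0.162
1.0 in 1.11 up 0.82 z 0.17
1.1 in 1.18 up 0.71 z 0.177
1.2 in 1.25 up 0.59 z 0.183
1.3 in 1.3 up 0.46 z 0.187
1.4 in 1.34 up 0.33 z 0.191
1.5 in 1.37 up 0.19 z 0.192
1.6 in 1.38 up 0.05 z 0.193
```

```bash
python3 -m crank '[[[-1,0.2,0,0,0],[-1,0.15,-0.1,0,0]]]'; python3 -m crank '[[[-1,0.15,-0.2,0,0],[-1,0.1,-0.2,0,0]]]'
```

```text
time: 5.03
tool_pos: [0.5696, 0.076, 0.0522]
tool_rot: [0.474, -0.474, 0.525, -0.525]
contact_force: [0.1, 0.2, 0.5]
gripper_width: -0.003
time: 5.28
tool_pos: [0.5694, 0.0738, 0.0563]
tool_rot: [0.474, -0.474, 0.525, -0.525]
contact_force: [1.0, 3.3, -1.7]
gripper_width: 0.002
```

Contact made: +3.3 N in y and -1.7 N in z, so friction is carrying the tab up. I'll follow the arc.

```bash
python3 -m crank '[[[-1,0.1,-0.5,0,0],[-1,0.16,-0.65,0,0],[-1,0.17,-0.65,0,0]]]'; python3 - <<'E'
from h import *
t=grab_frame("top");s=grab_frame("side")
crop(t,240,120,180,130,4,"pics/tc2.png");crop(s,240,115,160,120,5,"pics/sc2.png")
E
```

```text
time: 5.65
tool_pos: [0.5689, 0.069, 0.0748]
tool_rot: [0.474, -0.474, 0.525, -0.525]
contact_force: [-0.5, 0.8, -2.0]
gripper_width: 0.0
```

View pics/sc2.png

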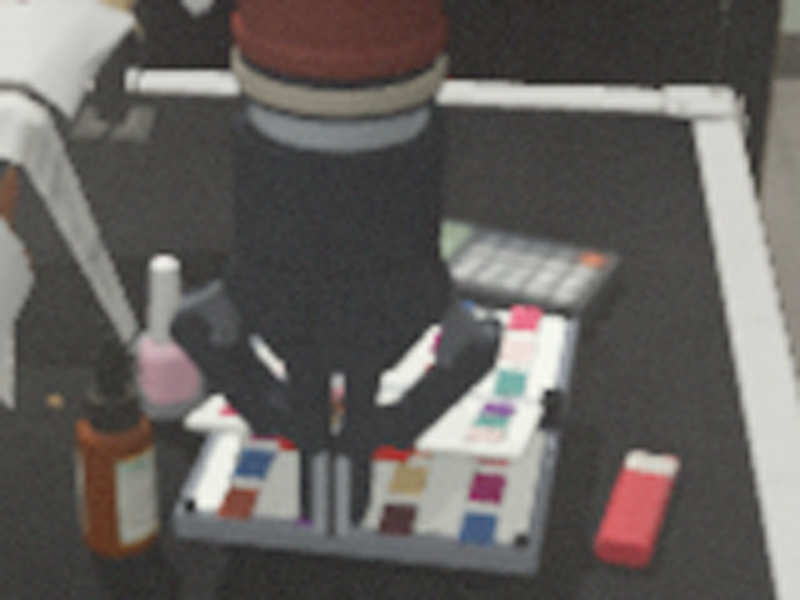

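View pics/tc2.png

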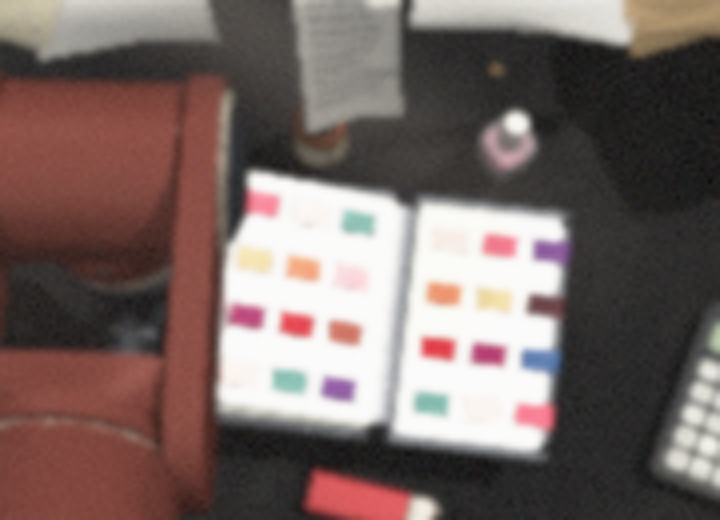

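The side view shows the leaf rising on the fingers (its edge has moved up at about (309,205)), with the book and its neighbours unmoved. Continuing.

```bash
python3 -m crank '[[[-1,0.23,-0.65,0,0],[-1,0.25,-0.65,0,0],[-1,0.28,-0.65,0,0],[-1,0.3,-0.6,0,0]]]';python3 -m crank '[[[-1,0.35,-0.6,0,0],[-1,0.37,-0.6,0,0],[-1,0.4,-0.55,0,0],[-1,0.42,-0.55,0,0]]]'; python3 - <<'E'
from h import *
t=grab_frame("top");s=grab_frame("side")
crop(t,240,120,180,130,4,"pics/tc3.png");crop(s,240,115,160,120,5,"pics/sc3.png")
E
```

```text
time: 6.25
tool_pos: [0.5677, 0.0583, 0.1002]
tool_rot: [0.474, -0.474, 0.525, -0.525]
contact_force: [0.3, 0.7, -1.3]
gripper_width: 0.003
time: 6.75
tool_pos: [0.5663, 0.0429, 0.1231]
tool_rot: [0.474, -0.474, 0.525, -0.525]
contact_force: [0.5, 1.0, -0.9]
gripper_width: -0.001
```

View pics/sc3.png

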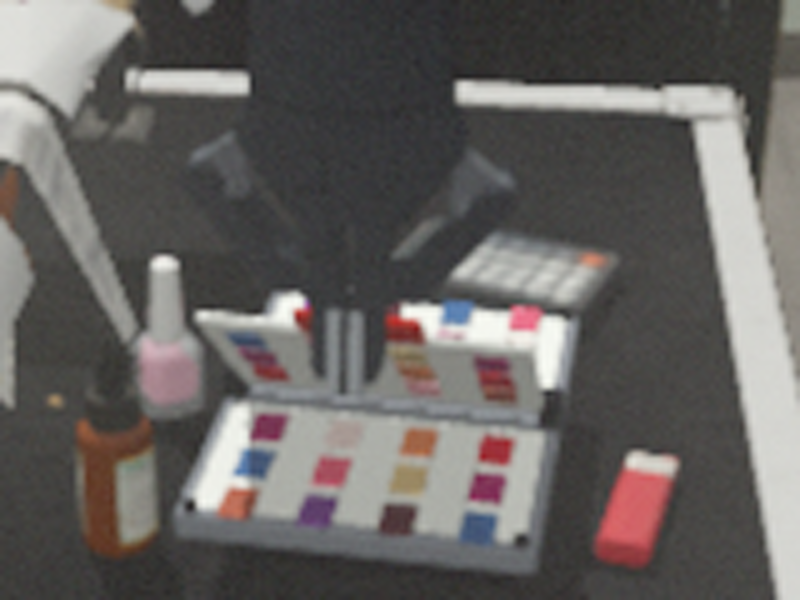

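View pics/tc3.png

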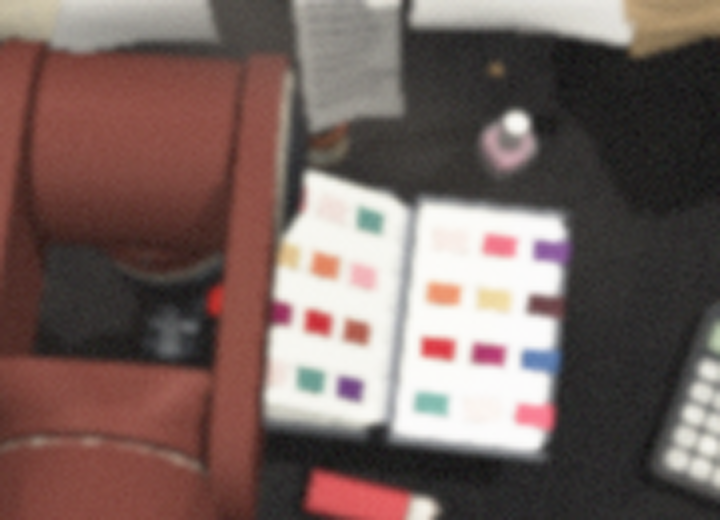

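The leaf is now about 0.7–0.8 rad up, the fingertips are under the red tab (side (301,178)/(320,180)), and the book is still. On past upright.

```bash
python3 -m crank '[[[-1,0.5,-0.5,0,0],[-1,0.55,-0.5,0,0],[-1,0.6,-0.5,0,0],[-1,0.65,-0.5,0,0],[-1,0.7,-0.4,0,0],[-1,0.75,-0.4,0,0],[-1,0.8,-0.3,0,0],[-1,0.8,-0.3,0,0]]]';python3 -m crank '[[[-1,0.8,-0.2,0,0],[-1,0.8,-0.1,0,0],[-1,0.8,0,0,0],[-1,0.8,0,0,0],[-1,0.8,0,0,0],[-1,0.8,0,0,0]]]'; python3 - <<'E'
from h import *
t=grab_frame("top");s=grab_frame("side")
crop(t,240,120,180,130,4,"pics/tc4.png");crop(s,240,85,160,120,5,"pics/sc4.png")
E
```

```text
time: 7.85
tool_pos: [0.5606, -0.0108, 0.1567]
tool_rot: [0.473, -0.474, 0.525, -0.525]
contact_force: [0.3, 1.7, 0.8]
gripper_width: 0.0
time: 8.6
tool_pos: [0.5558, -0.0583, 0.1597]
tool_rot: [0.474, -0.474, 0.525, -0.525]
contact_force: [0.7, 1.2, 1.0]
gripper_width: -0.001
```

View pics/sc4.png

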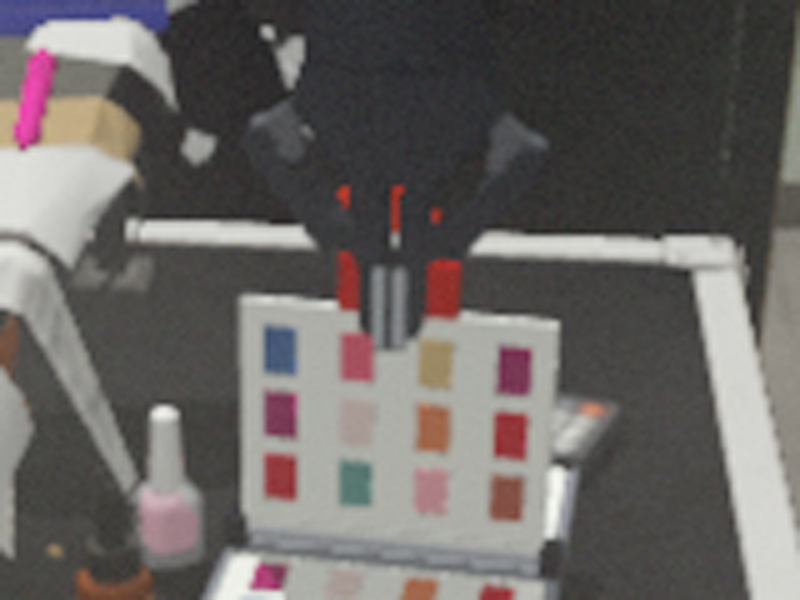

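View pics/tc4.png

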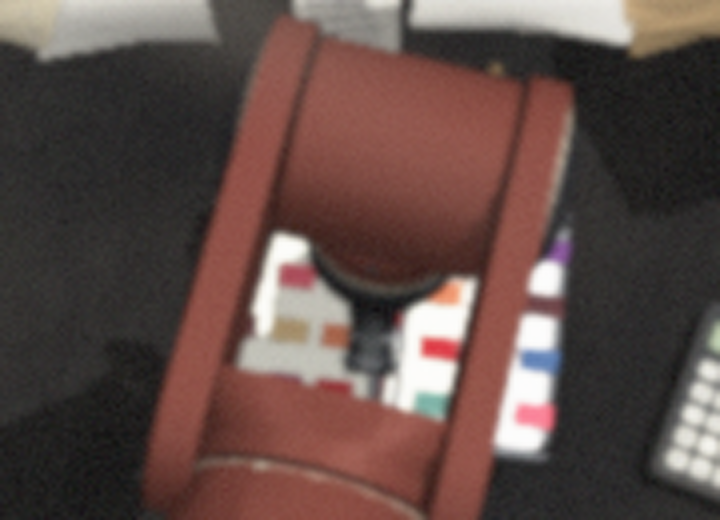

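The leaf is near upright, with the finger flat against its face and tab (side (318,145)). Forces are about 1 N. Next I'll work out the downward arc.

```bash
python3 - <<'E'
import numpy as np
p=(.005,.160)
A=np.arange(.1,1.58,.1)
for a in list(A)+[1.571]:
    r=.105+.015*min(1,a/1.2)
    y=-r*np.sin(a)+.0025*np.cos(a);z=.055+r*np.cos(a)+.0025*np.sin(a)
    print(round(a+1.571,2),"in",round((p[0]-y)*100,2),"down",round((p[1]-z)*100,2),"z",round(z,3),"tool y'",round(y+.011,3));p=(y,z)
E
```

```text
1.67 in 1.31 down -0.1 z 0.161 tool y' 0.003
1.77 in 1.08 down 0.01 z 0.161 tool y' -0.008
1.87 in 1.08 down 0.12 z 0.16 tool y' -0.019
1.97 in 1.08 down 0.23 z 0.157 tool y' -0.03
2.07 in 1.06 down 0.35 z 0.154 tool y' -0.04
2.17 in 1.03 down 0.46 z 0.149 tool y' -0.05
2.27 in 0.99 down 0.57 z 0.144 tool y' -0.06
2.37 in 0.94 down 0.67 z 0.137 tool y' -0.07
2.47 in 0.88 down 0.77 z 0.129 tool y' -0.079
2.57 in 0.8 down 0.86 z 0.121 tool y' -0.087
2.67 in 0.72 down 0.95 z 0.111 tool y' -0.094
2.77 in 0.62 down 1.03 z 0.101 tool y' -0.1
2.87 in 0.4 down 1.13 z 0.09 tool y' -0.104
2.97 in 0.29 down 1.16 z 0.078 tool y' -0.107
3.07 in 0.17 down 1.19 z 0.066 tool y' -0.109
3.14 in 0.05 down 0.85 z 0.057 tool y' -0.109
```

```bash
python3 -m crank '[[[-1,0.65,0,0,0],[-1,0.65,0,0,0],[-1,0.55,0,0,0],[-1,0.55,0,0,0],[-1,0.55,0.1,0,0],[-1,0.55,0.1,0,0],[-1,0.55,0.1,0,0],[-1,0.55,0.1,0,0]]]';python3 -m crank '[[[-1,0.55,0.15,0,0],[-1,0.55,0.2,0,0],[-1,0.5,0.2,0,0],[-1,0.5,0.25,0,0],[-1,0.5,0.25,0,0],[-1,0.5,0.3,0,0],[-1,0.5,0.3,0,0],[-1,0.5,0.35,0,0]]]'; python3 - <<'E'
from h import *
t=grab_frame("top");s=grab_frame("side")
crop(t,240,120,180,130,4,"pics/tc5.png");crop(s,240,85,160,120,5,"pics/sc5.png")
E
```

```text
time: 9.7
tool_pos: [0.5512, -0.1039, 0.1557]
tool_rot: [-0.474, 0.474, -0.525, 0.525]
contact_force: [-0.4, 1.2, 0.6]
gripper_width: 0.003
time: 10.7
tool_pos: [0.5471, -0.1446, 0.1356]
tool_rot: [-0.474, 0.474, -0.525, 0.525]
contact_force: [0.6, 1.5, 0.5]
gripper_width: -0.002
```

View pics/sc5.png

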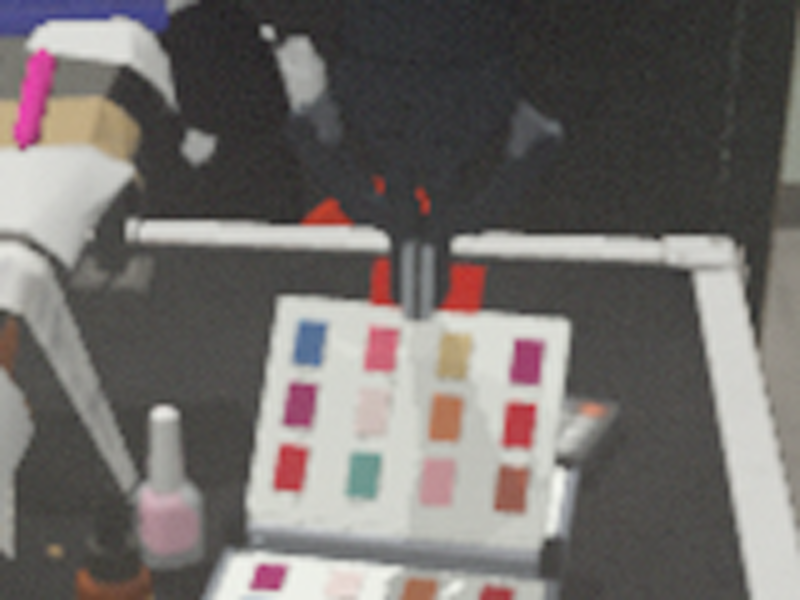

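View pics/tc5.png

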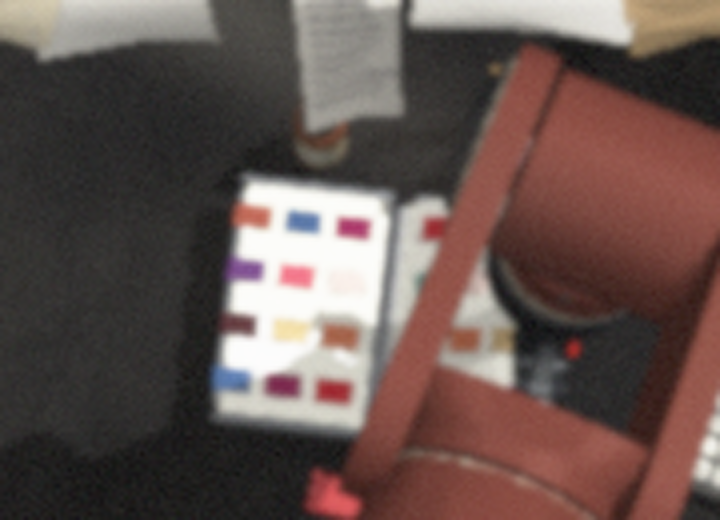

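Leaf at about 2.35 rad, fingertip at the base of the tab (side (322,148)), contact about 1.5 N, nothing else disturbed. Continuing down the arc.

```bash
python3 -m crank '[[[-1,0.44,0.35,0,0],[-1,0.44,0.4,0,0],[-1,0.4,0.43,0,0],[-1,0.4,0.43,0,0],[-1,0.36,0.47,0,0],[-1,0.36,0.48,0,0],[-1,0.31,0.5,0,0],[-1,0.31,0.53,0,0]]]';python3 -m crank '[[[-1,0.2,0.5,0,0],[-1,0.2,0.5,0,0],[-1,0.15,0.5,0,0],[-1,0.15,0.5,0,0],[-1,0.1,0.4,0,0],[-1,0.1,0.4,0,0]]]'; python3 - <<'E'
from h import *
t=grab_frame("top");s=grab_frame("side")
crop(t,240,120,180,130,4,"pics/tc6.png");crop(s,240,85,160,120,5,"pics/sc6.png")
E
```

```text
time: 11.8
tool_pos: [0.544, -0.1746, 0.0996]
tool_rot: [-0.474, 0.474, -0.525, 0.525]
contact_force: [0.1, 0.5, 1.2]
gripper_width: 0.003
time: 12.55
tool_pos: [0.543, -0.1833, 0.0716]
tool_rot: [0.474, -0.474, 0.525, -0.525]
contact_force: [-0.5, 0.9, 0.1]
gripper_width: -0.004
```

View pics/sc6.png

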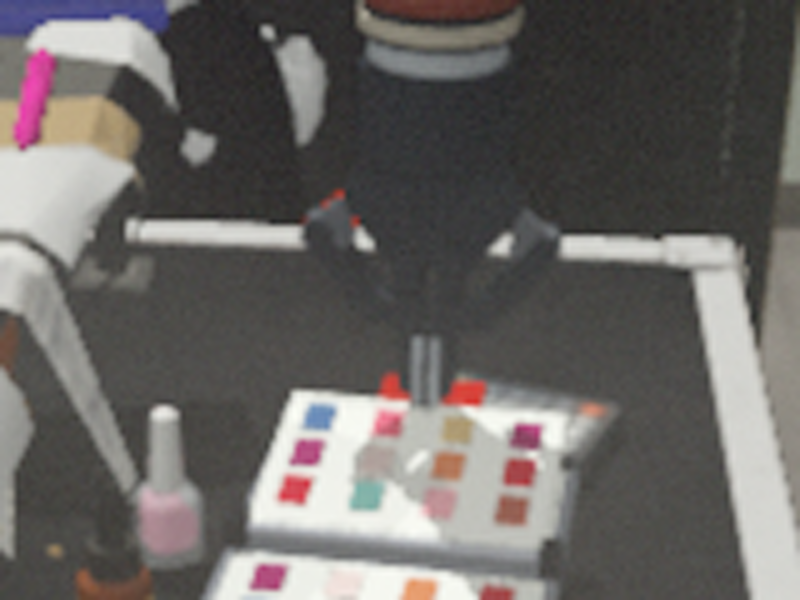

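Nearly down, with the fingertip at the tab base (side (325,165)). The last bit goes in small steps, watching the force.

```bash
python3 -m crank '[[[-1,0.05,0.3,0,0],[-1,0.05,0.3,0,0],[-1,0,0.2,0,0]]]';python3 -m crank '[[[-1,0,0.2,0,0],[-1,0,0.15,0,0]]]';python3 -m crank '[[[-1,0,0.15,0,0],[-1,0,0,0,0]]]'
```

```text
time: 13.02
tool_pos: [0.543, -0.1845, 0.0638]
tool_rot: [-0.474, 0.474, -0.525, 0.525]
contact_force: [-0.0, -0.8, 1.2]
gripper_width: 0.0
time: 13.28
tool_pos: [0.543, -0.1844, 0.0604]
tool_rot: [-0.474, 0.474, -0.525, 0.525]
contact_force: [-0.4, -0.7, 0.0]
gripper_width: 0.003
time: 13.52
tool_pos: [0.5428, -0.1841, 0.0587]
tool_rot: [0.474, -0.474, 0.525, -0.525]
contact_force: [-0.2, -0.7, -0.1]
gripper_width: 0.0
```

```bash
python3 -m crank '[[[-1,0,0.1,0,0],[-1,0,0,0,0]]]';python3 -m crank '[[[-1,0,0.1,0,0],[-1,0,0,0,0]]]'
```

```text
time: 13.78
tool_pos: [0.5429, -0.1842, 0.0577]
tool_rot: [0.474, -0.474, 0.525, -0.525]
contact_force: [1.1, 0.2, -0.6]
gripper_width: -0.001
time: 14.02
tool_pos: [0.543, -0.1842, 0.0574]
tool_rot: [0.474, -0.474, 0.525, -0.525]
contact_force: [-1.8, 1.2, 4.8]
gripper_width: -0.004
```

4.8 N at z = 57.4 mm, which is where a level leaf's top face should be, so the leaf is at its stop. I'll lift straight off and check.

```bash
python3 -m crank '[[[-1,0,-0.3,0,0],[-1,0,-1,0,0],[-1,0,-3,0,0],[-1,0,-4,0,0],[-1,0,-4,0,0],[-1,0,-4,0,0],[-1,0,-3,0,0],[-1,0,0,0,0]]]'; python3 -m crank '[[[-1,4,0,0,0],[-1,5,0,0,0],[-1,5,0,0,0],[-1,5,0,0,0],[-1,5,0,0,0],[-1,5,0,0,0],[-1,3,0,0,0],[-1,0,0,0,0]]]'; python3 - <<'E'
from h import *
t=grab_frame("top");s=grab_frame("side")
crop(t,270,130,180,130,4,"pics/tc7.png");crop(s,240,145,160,95,5,"pics/sc7.png")
for g,b in((t,(275,150,450,265)),(s,(270,150,385,235))):
    for a in red(g,b)[:4]:print(a[0],a[1].round(1),a[2].round(1).tolist())
print(state()["contact_force"])
E
```

```text
time: 15.02
tool_pos: [0.5445, -0.185, 0.254]
tool_rot: [-0.475, 0.473, -0.523, 0.527]
contact_force: [-0.1, -0.3, -0.3]
gripper_width: 0.001
time: 16.02
tool_pos: [0.5089, -0.504, 0.2471]
tool_rot: [0.473, -0.473, 0.527, -0.524]
contact_force: [-0.5, 0.7, -1.1]
gripper_width: 0.005
204 [390.2 204.2] [[384.5, 214.9], [386.9, 192.7], [396.0, 193.7], [393.6, 216.0]]
104 [327.  244.4] [[315.6, 246.6], [318.1, 236.8], [342.1, 242.8], [339.6, 252.6]]
58 [324.8 167.3] [[315.7, 167.9], [316.0, 164.7], [335.2, 166.5], [334.9, 169.6]]
52 [365. 224.] [[357.9, 221.3], [372.0, 217.0], [374.5, 225.0], [360.3, 229.4]]
19 [338.6 204.5] [[336.0, 203.0], [341.0, 203.0], [341.0, 206.0], [336.0, 206.0]]
[-0.22264741 -0.0846609  -0.82860299]
```

View pics/tc7.png

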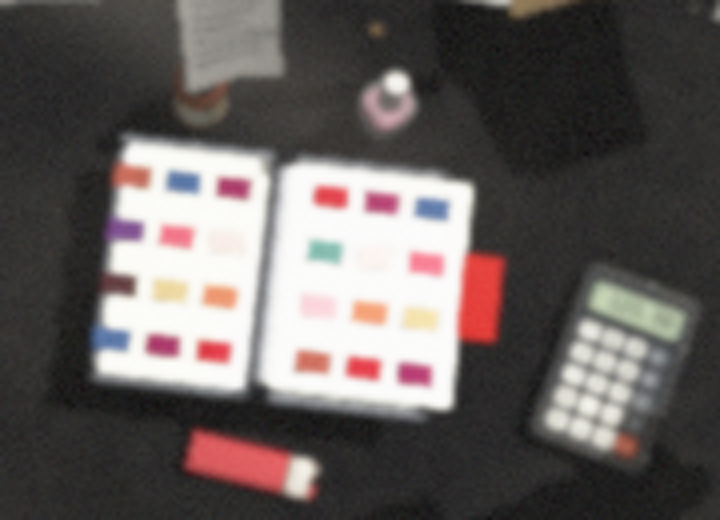

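View pics/sc7.png

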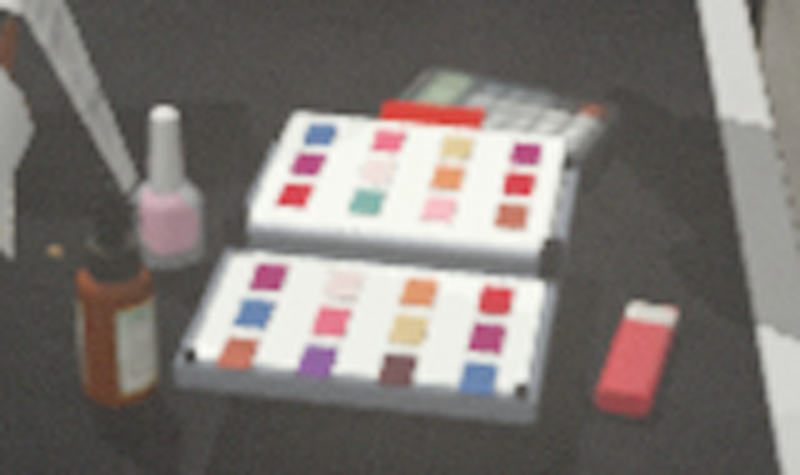

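```bash
python3 - <<'E'
from h import *
t=grab_frame("top");s=grab_frame("side")
for n,a,b in(("tabc",(390.2,204.2),(324.8,167.3)),("tab far out",(396,193.7),(316.,164.9)),("leaf far",(270+474/4,130+184/4),(240+296/5,145+112/5)),("leaf near",(270+452/4,130+410/4),(240+564/5,145+134/5))):
    p,e=tri(t,a,s,b);v=p[:2]-[.5525,-.0738];print(n,p.round(4),round(e,4),"r",round(float(v@[.103,.9947]),4))
E
```

```text
tabc [ 0.5409 -0.199   0.0558] 0.0024 r -0.1258
tab far out [ 0.5655 -0.2136  0.0545] 0.0008 r -0.1377
leaf far [ 0.6081 -0.1958  0.0547] 0.003 r -0.1156
leaf near [ 0.4713 -0.1808  0.056 ] 0.0008 r -0.1147
```

```bash
python3 -c "
from plant import *
print(job_done())"
```

```text
the job is handed in; nothing more can be done
None
```

I turned the leaf over the spine, pressed it flat on the -y side, lifted the hand clear and handed the job in at about 16 s. The hand-in gives no verdict.

- **Push:** with the jaws shut, I pushed from the lower outer edge of the red tab. The hand can't tilt, so the vertical fingers pushed inward while rising and friction carried the tab up. They then followed the arc past upright and down. The readings I took peaked at about 4 N on the way and about 5 N at the final press.
- **Leaf flat:** two-view measurements after retreat put the tab and leaf corners at 54.5–56 mm, against the spine's 55 mm. The tab's outer edge is 138 mm out on the -y side. That makes the leaf level to within about 0.02 rad, roughly 3.12 to 3.16.
- **Surroundings:** in the last views the book, polish, dropper, lighter and calculator show no visible movement; the lighter's image position changed by less than 1 pixel. The hand is about 0.25 m up and 0.3 m to the right of the book, with only noise on the force reading.
- **Disagreements:** no check failed. The two-view rays missed each other by up to 5 mm at the start and 3 mm at the end.

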